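Load the stud feeder of a shoe-repair bench

TASK

The stud feeder's red drawer lies the wrong way round on the bench: turn it end for end and slide its narrow end fully home between the feeder's rails. Then lift the metal chute by its orange grip and tilt its mouth over the feeder's yellow square opening so that all four brass studs slide through into the drawer, and lay the empty chute back flat on its black mat. Never touch the studs with the gripper, and leave the other things on the bench where they are.

Things in the scene. Friction and masses are not known exactly. Their poses are not given: they have to be found in the camera images.
- feeder: Fixed blue stud feeder, open to its own -x. Origin at bench level, midway between the guide rails, at the entry of their straight part; +x points into the feeder, z up. Rails: inner gap 74 mm, 8 mm thick, 30 mm high up to x = 25 mm, 48 mm beyond. Flared lead-ins, 30 mm high, reach 20 mm in front of the entry, 100 mm wide there.
- feeder_stop (a point): Point on the inner face of the feeder's dark stop wall, 24 mm up, 100 mm inwards of the feeder's origin. From 25 to 108 mm inwards a clear cover 94 mm wide lies over the rails, underside at 48 mm, top at 52 mm.
- feeder_opening (a point): Centre of the feeder's opening at the top edge of the yellow square collar that stands on the cover, 76 mm above the bench, 62 mm inwards of the feeder's origin. 54 x 54 mm inside, walls 3 mm, axes as the feeder's. Studs dropped through it fall into the drawer when that is home.
- drawer_mid (a point): Loose red drawer, 0.22 kg: its centre, 20 mm above its underside; +x to the NARROW end that goes in first, z up. It reaches x = -70 to 70 mm, 40 mm high; x = -54 to 70 mm is 66 mm wide (4 mm play each side in the rails); the flange x = -70 to -54 mm is 92 mm wide and does not enter. Open-topped compartment x = -18 to 67 mm, 60 mm wide. Home: 30 mm inwards of the feeder's origin, same heading.
- drawer_grip (a point): Centre of the drawer's black upright grip, 64 mm above the drawer's underside, 44 mm behind drawer_mid (towards -x); same axes. The grip is a plate 44 mm long along x, 12 mm thick across y, from 40 to 88 mm above the underside.
- mat: Fixed black rubber mat, 230 x 110 mm, 3 mm thick, long along its own x; origin at the centre of its underside. The chute starts lying along it.
- chute_grip (a point): Centre of the chute's orange upright grip, 56 mm above the chute's underside, midway along and across it; x along the channel to the open mouth, z up. The grip is a plate 60 mm long along x, 10 mm thick across y, from 32 to 80 mm above the underside. Chute 0.24 kg, balanced near the middle.
- chute_mouth (a point): Middle of the floor at the very end of the open mouth of the loose aluminium chute, 85 mm ahead of the grip's centre, 3 mm above the underside; axes as the grip's. The chute is 170 x 42 mm, closed at the back; channel 36 mm wide, floor 3 mm thick, walls up to 29 mm. Two straps across the walls (29 to 32 mm up, within 30 mm of the middle) carry the grip; studs pass under.
- stud0_center (a point): Loose brass stud, a disc 24 mm across and 10 mm high, about 38 g: its centre. It starts in the chute's channel. Studs begin to slide when the channel is tilted some 26 to 38 degrees mouth down and run freely from 50 degrees.
- stud1_center (a point): Loose brass stud, a disc 24 mm across and 10 mm high, about 38 g: its centre. It starts in the chute's channel. Studs begin to slide when the channel is tilted some 26 to 38 degrees mouth down and run freely from 50 degrees.
- stud2_center (a point): Loose brass stud, a disc 24 mm across and 10 mm high, about 38 g: its centre. It starts in the chute's channel. Studs begin to slide when the channel is tilted some 26 to 38 degrees mouth down and run freely from 50 degrees.
- stud3_center (a point): Loose brass stud, a disc 24 mm across and 10 mm high, about 38 g: its centre. It starts in the chute's channel. Studs begin to slide when the channel is tilted some 26 to 38 degrees mouth down and run freely from 50 degrees.
- spray_can: Bystander: black spray can with a white label, 60 mm across, 180 mm tall. Origin at the centre of its underside.
- glue_jar: Bystander: amber jar with a red lid, 68 mm across, 90 mm tall. Origin at the centre of its underside.
- polish_bottle: Bystander: white bottle with a blue cap, 56 mm across, 150 mm tall. Origin at the centre of its underside.
- hammer: Bystander: hammer 260 mm long lying on the bench (up to about 40 mm high), handle towards its own -x. Origin at the centre of its underside.
- brush: Bystander: shoe brush, 160 x 50 mm, 40 mm high, long along its own x. Origin at the centre of its underside.
- heel_pads: Bystander: two stacked black rubber heel pads, 75 x 66 mm, 20 mm high. Origin at the centre of its underside.
- polish_tin: Bystander: flat polish tin with a green lid, 66 mm across, 30 mm high. Origin at the centre of its underside.
- shoe_last: Bystander: wooden shoe last lying on its sole, 270 mm long along its own x, 75 mm wide, 90 mm high. Origin at the centre of its underside.
Not all that is in view belongs to the job. Of the things that look like the part that bears drawer_mid, the larger one is meant.

How it is judged:
By the outcome, as a careful person would: the job done as asked, in the order asked, and still so for the second after the job is handed in, with the robot touching nothing.
It also fails if it takes over 72 s, if anything falls off the work surface, if the arm or the gripper's body presses on something with over 40 N, if the wrist force passes 120 N, or if a joint passes its speed limit or range.

ROBOT

A 6-joint arm with a two-finger parallel gripper is mounted at the origin on the work surface. World frame = base frame: x ahead of the robot, y to its left, z up, the work surface at z = 0. Lengths are in mm, angles in degrees, forces in N, time in s.
With the tool pointing down it reaches from about 300 to 850 mm from the base axis. Payload 4.2 kg.
Tool frame: the origin (TCP) lies midway between the tips of the shut fingers; the grasp point (between the pads) lies env.hold_point_z behind it (env.hold_point_z is the distance from the TCP to the grasp point, in mm); z points along the fingers, y is the line along which they close (so a half turn about z gives the same grasp; the last joint's range is limited). The gripper opens to 91 mm and grips with 3 to 60 N. Pads are 32 mm wide; open, the fingers measure 118 mm over their backs; the gripper's body (76 mm by 178 mm) begins 60 mm behind the grasp point.
Start: joints at [-70.245, 18.312, 89.639, -0, 72.044, -1.146], TCP at [205.143, -537.178, 213.976] pointing down, gripper open.
Joint ranges: [-177.97, 177.97], [-48.28, 115.42], [12.27, 149.76], [-77.06, 257.06], [2.81, 150.46], [-146.56, 146.56]. Speed limits (degrees/s): [147.25, 147.25, 180, 180, 180, 180].

INTERFACE

Orientations are given as [roll, pitch, yaw] about the fixed x, y, z axes, in that order (R = Rz(yaw) Ry(pitch) Rx(roll)).
In Python, from workcell import env, viewer, spotter gives the robot as it stands.
- The arm moves only by the tool apply_moves, never from a script. Its arguments are lists of equal length, an entry for each row: "delta_pos": the shift along the world's x, y, z normalised to -1 to 1, where 1 is 120 mm, a list of three; "rot": the turn, a rotation vector about the world's x, y, z normalised to -1 to 1, where 1 is 1.5 rad, a list of three; "hand": the opening, from 0 (shut) to 1 (fully open). A call has 1 to 10 rows; each row is the pose to reach, as a shift and turn from the pose commanded when the call began; what a row does not reach only later rows make up. A row lasts 1/12 s, in which the tool goes at most 41.7 mm and 7.16 degrees, less where a joint would pass 70% of its speed; a pose out of reach is approached as far as the arm can. A call with a number of a shift or a turn outside -1 to 1 is refused whole. A call with a gripper value outside its range is refused whole. The fingers move at their own pace and stop on an object; "newtons" is the grip in N (left out, the last holds). Time passes only in rows, so rows that repeat a pose let the fingers close. It gives the time, the measured TCP pose, the force, the opening and the grip force at its end, in the units of the state.
- env.state(): the state, without advancing time (a new reading comes with each control period).
- viewer.grab_frame(name): name is "scene" or "top"; returns a dict with "pixels" (480x640x3 uint8, red, green, blue), "camera_matrix" (3x3 intrinsics, pixels), "R" (3x3) and "t" (3): a world point X has camera coordinates R X + t. Camera axes: x right, y down, z forward; pixel columns grow to the right and rows downward; lengths in mm; the calibration is good to about 2 mm. A picture is of the moment at which its call begins. There is no depth.
- env.job_done(): hands the job in; it is judged then, once.
Trained networks look in a picture, given as the dict that the camera call returned (one of the last four; its "shot" number tells which), for a name from the list of things; names that differ only in an ending like _2 or _b are one class to them, and where a whole thing is asked for, a point or a joint stands for the part that bears it (a point fixed in the world has none). Each returns a list of dicts, best first, with "score" (0 to 1); they miss things now and then, are a little off and sometimes report something else, mostly with a low value. They report only what shows in the picture. A call takes as long as a camera call. They do not tell look-alikes from the thing itself.
- spotter.trace(picture, query): "mask" (480x640 bool, what is visible of it) and "box" ([centre column, centre row, width, height] in pixels, round what is visible of it).
- spotter.landmark_of(picture, query): "position" ([column, row] in pixels: a listed point, or the origin of a listed thing).
The state is a dict: "time_s": time; "qpos": joint angles; "qvel": joint speeds; "effort": joint torques, N m; "ee_pos": TCP position; "ee_rot": TCP orientation; "force": force on the tool from outside, world axes, zero at the start; "torque": the same for the moment, N m; "gripper_width": finger opening in mm; "gripper_force": force on a finger pad.
Only numpy, scipy, OpenCV 4.12 (cv2) and the standard library are available. Lean on these libraries where they do the work, as an engineer would, in place of code of your own. Each camera call takes 0.05 s, during which the arm holds its last target. There are 200 camera calls.

## Working session

There is one attempt and no reset: what is moved stays moved. The work goes in short steps, Python scripts to look and compute and a tool call to move; the robot and the scene stay as the last step left them, time stands still between calls to the robot, and variables do not carry over. Pictures are saved under pics/ and viewed, at most 10 in all, crops included, and the job is handed in when it is done.

Besides the shell and the picture viewer there is one more tool, called after "Call:" as name(argument=value, ...) on one line, values as JSON. apply_moves: Moves the arm, as the interface text tells. Its arguments: {"type":"object","properties":{"delta_pos":{"type":"array"},"rot":{"type":"array"},"hand":{"type":"array"},"newtons":{"type":"number"}},"required":["delta_pos","rot","hand"]}

```bash
mkdir -p pics; ls; python3 - <<'E'
from workcell import env, viewer, spotter
import cv2,numpy as np
print(env.hold_point_z, env.state())
ims=[]
for n in ["scene","top"]:
    f=viewer.grab_frame(n); cv2.imwrite(f"pics/{n}0.png",f["pixels"][:,:,::-1])
    print(n,f["camera_matrix"].tolist(),f["R"].tolist(),f["t"].tolist())
    for q in ["feeder","feeder_stop","feeder_opening","drawer_mid","drawer_grip","mat","chute_grip","chute_mouth","stud0_center"]:
        print(q,[(np.round(d["position"],1).tolist(),round(d["score"],2)) for d in spotter.landmark_of(f,q)][:5])
E
```

```text
pics
18.8 {'time_s': 0.0, 'qpos': array([-7.02445277e+01,  1.83499768e+01,  8.97056390e+01, -2.18329252e-03,
        7.20432958e+01, -1.14758087e+00]), 'qvel': array([-0.07321051, -0.02558618, -0.03640923,  0.07196548,  0.08260909,
        0.00303439]), 'effort': array([-1.24298440e-03, -4.12459016e+01, -2.31975031e+01,  7.26688164e-02,
        4.58848535e-02, -1.73634344e-04]), 'ee_pos': array([ 204.95800119, -536.69692395,  213.14215877]), 'ee_rot': array([-1.79901067e+02,  9.43891819e-05,  2.09037282e+01]), 'force': array([0.46667861, 0.11375457, 0.29865442]), 'torque': array([-0.04137244,  0.03959269,  0.01201471]), 'gripper_force': 0.0, 'gripper_width': 90.8475237993925}
scene [[557.3389834616602, 0.0, 318.9588591227197], [0.0, 557.3389834616602, 247.25118946473216], [0.0, 0.0, 1.0]] [[0.4341623615472635, 0.9007131708116393, -0.014792827388514368], [0.6410752428516874, -0.3204647432485273, -0.6973699745022768], [-0.6328709005937575, 0.29328847959150844, -0.7165586444392027]] [-281.7573686579475, -271.3431757332199, 1716.414948192551]
feeder [([354.5, 266.3], 0.59), ([291.0, 371.
[... 579 characters left out ...]
23932477, 244.70661086288905], [0.0, 0.0, 1.0]] [[0.019425555499518955, -0.9997406076758016, 0.01188970805166605], [-0.9949939901985171, -0.02049656327207922, -0.09781027738876406], [0.09802860430694925, -0.009930169084783816, -0.9951340535222272]] [19.40483486565899, 554.7055936099639, 1141.867172061108]
feeder [([277.0, 242.2], 0.97)]
feeder_stop [([272.8, 200.4], 0.82)]
feeder_opening [([271.0, 211.0], 0.75)]
drawer_mid [([202.8, 262.2], 0.82)]
drawer_grip [([139.2, 325.8], 0.77), ([209.1, 244.1], 0.63)]
mat [([445.1, 261.9], 0.57)]
chute_grip [([454.1, 253.0], 0.72)]
chute_mouth [([220.8, 330.9], 0.63), ([416.4, 259.8], 0.58)]
stud0_center [([475.9, 251.7], 0.58), ([208.8, 243.4], 0.35)]
```

View pics/top0.png

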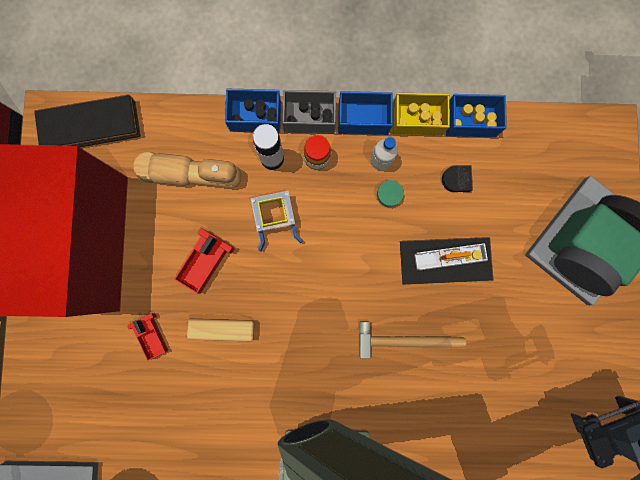

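View pics/scene0.png

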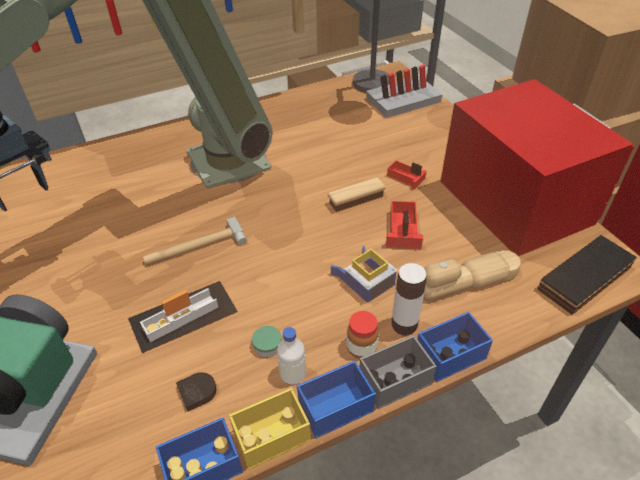

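The images show two red drawers: the large one at top (205,262) / scene (403,225), and a small one at top (149,337) / scene (407,173). The larger one at top (205,262) fits the description. I'll confirm it in an enlarged crop, along with the feeder and chute.

```bash
python3 - <<'E'
import cv2,numpy as np
t=cv2.imread("pics/top0.png");s=cv2.imread("pics/scene0.png")
def c(im,x,y,w,h,k): return cv2.resize(im[y:y+h,x:x+w],None,fx=k,fy=k,interpolation=cv2.INTER_CUBIC)
# each 400x300
a=c(t,170,180,133,100,3); b=c(t,396,225,100,75,4)
d=c(s,325,170,133,150,2)[:300]; e=c(s,125,280,114,75,3.5)
o=np.zeros((600,800,3),np.uint8)
for im,(x,y) in zip((a,b,d,e),((0,0),(400,0),(0,300),(400,300))):
    o[y:y+im.shape[0],x:x+im.shape[1]]=im
cv2.imwrite("pics/crops0.png",o)
E
```

```text
(no output)
```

View pics/crops0.png

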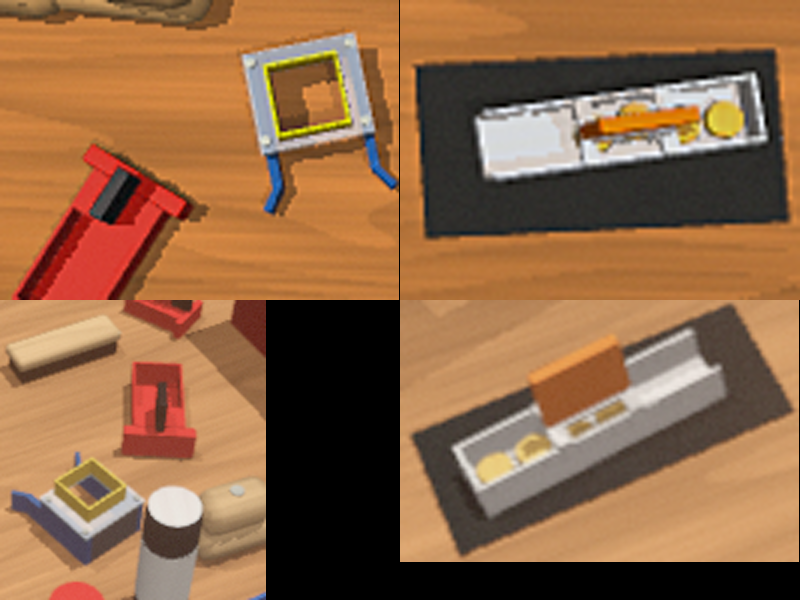

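The crops confirm it: the large drawer sits near top (205,262). Its black grip and wide flange face the feeder, so the narrow end points away, towards lower left. The chute's open mouth is on the left in the top view, about (417,262), and its studs sit at the closed right end. Next I'll fit the poses.

```bash
cat > fit.py <<'E'
from workcell import env, viewer, spotter
import cv2,numpy as np
from scipy.optimize import minimize,least_squares
def B(x0,x1,y0,y1,z0,z1): return np.array([[x,y,z] for x in(x0,x1) for y in(y0,y1) for z in(z0,z1)],float)
DRAWER=[B(-54,70,-33,33,0,40),B(-70,-54,-46,46,0,40),B(-66,-22,-6,6,40,88)]
CHUTE=[B(-85,85,-21,21,0,29),B(-30,30,-21,21,29,32),B(-30,30,-5,5,32,80)]
def proj(f,X):
    c=X@f["R"].T+f["t"]; p=c@f["camera_matrix"].T; return p[:,:2]/p[:,2:]
def place(P,x,y,yaw,z=0):
    a=np.radians(yaw); R=np.array([[np.cos(a),-np.sin(a),0],[np.sin(a),np.cos(a),0],[0,0,1]])
    return P@R.T+[x,y,z]
def ray(f,uv,z):
    d=f["R"].T@np.linalg.solve(f["camera_matrix"],[uv[0],uv[1],1]); o=-f["R"].T@f["t"]
    return o+d*(z-o[2])/d[2]
def sil(f,boxes,p,z=0,k=4):
    m=np.zeros((480*k,640*k),np.uint8)
    for b in boxes:
        h=cv2.convexHull(((proj(f,place(b,*p,z))+.5)*k-.5).astype(np.float32))
        cv2.fillConvexPoly(m,np.round(h*16).astype(np.int32),255,shift=4)
    return cv2.resize(m,(640,480),interpolation=cv2.INTER_AREA)/255.
def fitmask(fms,boxes,p0,z=0):
    S=np.array([1,1,1.])
    def cost(p):
        return sum(np.abs(sil(f,boxes,p,z)-m).sum()/m.sum() for f,m in fms)
    r=minimize(cost,p0,method="Nelder-Mead",options=dict(initial_simplex=np.array([p0]+[np.array(p0)+d for d in ([12,0,0],[0,12,0],[0,0,12])]),maxiter=150,xatol=.05,fatol=1e-5))
    return r.x,r.fun
def mask(f,q,near=None):
    L=spotter.trace(f,q)
    if near is not None: L=sorted(L,key=lambda d:np.hypot(d["box"][0]-near[0],d["box"][1]-near[1]))
    return L[0]
E
python3 - <<'E'
from fit import *
T=viewer.grab_frame("top");S=viewer.grab_frame("scene")
# feeder by keypoints read off the crop
kp=np.array([[243,51],[355,35],[374,133],[265,153],[263,66],[337,52],[352,125],[279,139],[270,210],[395,187]])
uv=(kp+.5)/3-.5+[170,180]
M=np.array([[108,47,52],[108,-47,52],[25,-47,52],[25,47,52],[92,30,76],[92,-30,76],[32,-30,76],[32,30,76],[-20,52,30],[-20,-52,30]],float)
r=least_squares(lambda p:(proj(T,place(M,*p))-uv).ravel(),[500,60,10],x_scale=[1,1,.1],loss="soft_l1")
print("feeder",r.x,np.round((proj(T,place(M,*r.x))-uv),1).tolist())
# scene: collar top corners
ks=(np.array([[92,458],[126,490],[91,520],[54,490]])-[0,300]+.5)/2-.5+[325,170]
print("scene collar pred",np.round(proj(S,place(M[4:8],*r.x)),1).tolist(),ks.tolist())
for q,bx,nt,ns,z,p0 in (("drawer_mid",DRAWER,(205,262),(403,225),0,None),("chute_grip",CHUTE,(450,257),(180,318),3,None)):
    a=mask(T,q,nt);b=mask(S,q,ns); print(q,a["score"],np.round(a["box"],1),b["score"],np.round(b["box"],1))
    c=ray(T,a["box"][:2],20)
    for yaw in ((-150,150,30) if q[0]=="d" else (60,90,110)):
        for nm,fm in (("both",[(T,a["mask"]),(S,b["mask"])]),("top",[(T,a["mask"])])):
            p,v=fitmask(fm,bx,[c[0],c[1],yaw],z); print(nm,yaw,np.round(p,2),round(v,3))
E
```

```text
feeder [567.09539368 128.57703197  12.54994602] [[-0.0, 1.5], [0.5, -0.6], [0.8, -0.3], [-1.0, 0.6], [0.2, -0.4], [0.3, -0.6], [0.1, -0.5], [-0.4, -0.3], [-0.2, 1.0], [-0.4, 0.3]]
scene collar pred [[387.3, 262.5], [368.1, 274.6], [351.0, 259.7], [370.1, 248.2]] [[370.75, 248.75], [387.75, 264.75], [370.25, 279.75], [351.75, 264.75]]
drawer_mid 0.84 [204.5 261.5  54.8  64.2] 0.64 [403.1 223.8  35.1  50.2]
both -150 [ 506.76  315.71 -210.11] 0.11
top -150 [ 507.41  315.55 -210.47] 0.054
both 150 [506.54 315.67 149.73] 0.11
top 150 [507.71 315.37 149.53] 0.054
both 30 [506.96 315.83 -29.79] 0.369
top 30 [507.74 315.43 -30.38] 0.118
chute_grip 0.78 [448.3 256.6  68.4  25. ] 0.6 [178.8 315.5  72.8  51.3]
both 60 [ 533.07 -299.35   99.2 ] 0.359
top 60 [ 533.24 -299.07   99.46] 0.174
both 90 [ 533.1  -299.27   99.12] 0.359
top 90 [ 533.26 -299.2    99.47] 0.174
both 110 [ 532.99 -299.33   99.18] 0.357
top 110 [ 533.19 -298.96   99.46] 0.174
```

```bash
cat > ov.py <<'E'
from fit import *
FEED=[B(25,108,-47,47,48,52),B(32,92,-30,30,52,76),B(35,89,-27,27,76,76.01),B(0,25,37,45,0,30),B(0,25,-45,-37,0,30)]
def draw(f,box,items,k):
    x,y,w,h=box
    im=cv2.resize(f["pixels"][y:y+h,x:x+w,::-1],None,fx=k,fy=k,interpolation=cv2.INTER_CUBIC)
    for bx,p,z in items:
        for b in bx:
            q=np.round(((proj(f,place(b,*p,z))-[x,y]+.5)*k-.5)*16).astype(int)
            for i in range(8):
                for j in range(i):
                    if bin(i^j).count("1")==1: cv2.line(im,tuple(map(int,q[i])),tuple(map(int,q[j])),(255,255,0),1,cv2.LINE_AA,4)
    return im
def sheet(items,name,T,S,tb,sb):
    o=np.zeros((600,800,3),np.uint8); n=0
    for f,bs in ((T,tb),(S,sb)):
        for b in bs:
            im=draw(f,b,items,400//b[2] if False else min(400/b[2],300/b[3]))[:300,:400]
            x,y=(n%2)*400,(n//2)*300; o[y:y+im.shape[0],x:x+im.shape[1]]=im; n+=1
    cv2.imwrite(name,o)
E
python3 - <<'E'
from ov import *
T=viewer.grab_frame("top");S=viewer.grab_frame("scene")
kp=np.array([[476,112],[487,180],[753,73],[768,140]])-[400,0]
uv=(kp+.5)/4-.5+[396,225]
M=np.array([[85,21,29],[85,-21,29],[-85,21,29],[-85,-21,29]],float)
r=least_squares(lambda p:(proj(T,place(M,*p,3))-uv).ravel(),[533,-300,99],x_scale=[1,1,.1])
print(r.x,r.fun.round(1))
sheet([(FEED,(567.1,128.6,12.55),0),(DRAWER,(507.2,315.5,149.7),0),(CHUTE,r.x,3)],"pics/ov1.png",T,S,[(170,190,133,100),(400,230,100,75)],[(330,195,133,100),(125,280,110,82)])
E
```

```text
[ 532.2413811  -296.23035206   98.86371045] [  3.6  16.6  -1.8 -17.3   2.4  17.1  -4.2 -16.5]
```

View pics/ov1.png

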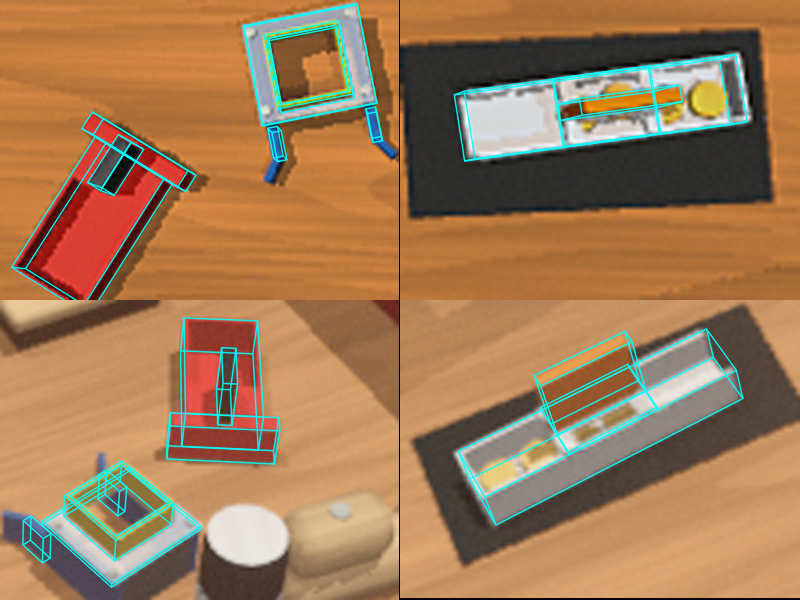

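Overlay boxes match the images closely: the drawer, feeder and chute edges agree to within about 1 px. Next I'll check the surroundings before choosing the tilt direction.

```bash
python3 - <<'E'
from fit import *
T=viewer.grab_frame("top");S=viewer.grab_frame("scene")
for q in ["spray_can","glue_jar","polish_bottle","brush","shoe_last","hammer","polish_tin"]:
    a=spotter.landmark_of(T,q);b=spotter.landmark_of(S,q)
    print(q,[ray(f,d[0]["position"],0).round(0)[:2].tolist() if d else None for f,d in((T,a),(S,b))])
print("can top",ray(T,(267,132),180).round(),"scene",ray(S,(410,275),180).round())
for uv in ((541,245),(443,193)): print("cabinet base scene",ray(S,uv,0).round())
for uv in ((126,312),(155,312),(67,147),(67,315)): print("cab top view z0/z300",ray(T,uv,0).round(),ray(T,uv,250).round())
for z in (200,250,300): print(z,ray(S,(453,95),z).round(),ray(S,(531,163),z).round(), ray(T,(67,147),z).round(),ray(T,(67,315),z).round())
print(np.round(place(np.array([[62,0,76]]),567.1,128.6,12.55),1))
E
```

```text
spray_can [[779.0, 156.0], [778.0, 159.0]]
glue_jar [[775.0, 35.0], [779.0, 45.0]]
polish_bottle [[339.0, 266.0], [776.0, -122.0]]
brush [[334.0, 262.0], [348.0, 262.0]]
shoe_last [[732.0, 358.0], [735.0, 342.0]]
hammer [[324.0, -206.0], [316.0, -195.0]]
polish_tin [[679.0, -137.0], [517.0, -288.0]]
can top [785. 149. 180.] scene [780. 146. 180.]
cabinet base scene [716. 605.   0.]
cabinet base scene [431. 498.   0.]
cab top view z0/z300 [379. 504.   0.] [392. 407. 250.]
cab top view z0/z300 [381. 432.   0.] [393. 350. 250.]
cab top view z0/z300 [795. 679.   0.] [720. 545. 250.]
cab top view z0/z300 [369. 649.   0.] [384. 521. 250.]
200 [271. 607. 200.] [617. 592. 200.] [735. 572. 200.] [381. 547. 200.]
250 [338. 551. 250.] [663. 536. 250.] [720. 545. 250.] [384. 521. 250.]
300 [404. 494. 300.] [708. 481. 300.] [706. 519. 300.] [387. 496. 300.]
[[627.6 142.1  76. ]]
```

Call:
apply_moves(delta_pos=[[0.4,0.99,0],[0.4,0.99,0],[0.4,0.99,0],[0.4,0.99,0]], rot=[[0,0,0.21],[0,0,0.21],[0,0,0.21],[0,0,0.21]], hand=[1,1,1,1], newtons=40)

```text
time_s: 2.53
ee_pos: [254.1, -412.5, 213.9]
ee_rot: [-179.8, -0.2, 39.2]
force: [-0.2, 0.6, -1.0]
gripper_width: 91.1
gripper_force: 0.0
```

Call:
apply_moves(delta_pos=[[0.4,0.99,0],[0.4,0.99,0],[0.4,0.99,0],[0.4,0.99,0]], rot=[[0,0,0.21],[0,0,0.21],[0,0,0.21],[0,0,0.21]], hand=[1,1,1,1])

```text
time_s: 2.87
ee_pos: [302.1, -294.4, 214.1]
ee_rot: [-179.9, -0.2, 57.3]
force: [-1.5, 0.3, -0.6]
gripper_width: 91.1
gripper_force: 0.0
```

Call:
apply_moves(delta_pos=[[0.4,0.99,0],[0.4,0.99,0],[0.4,0.99,0],[0.4,0.99,0]], rot=[[0,0,0.21],[0,0,0.21],[0,0,0.21],[0,0,0.21]], hand=[1,1,1,1])

```text
time_s: 3.2
ee_pos: [350.8, -176.1, 214.2]
ee_rot: [180.0, -0.2, 75.5]
force: [-0.9, 0.3, 0.3]
gripper_width: 91.4
gripper_force: 0.0
```

Call:
apply_moves(delta_pos=[[0.4,0.99,0],[0.4,0.99,0],[0.4,0.99,0],[0.4,0.99,0]], rot=[[0,0,0.21],[0,0,0.21],[0,0,0.21],[0,0,0.21]], hand=[1,1,1,1])

```text
time_s: 3.53
ee_pos: [399.4, -57.5, 214.3]
ee_rot: [179.9, -0.1, 93.5]
force: [-0.0, -0.8, 0.4]
gripper_width: 91.3
gripper_force: 0.0
```

Call:
apply_moves(delta_pos=[[0.4,0.99,0],[0.4,0.99,0],[0.4,0.99,0],[0.4,0.99,0]], rot=[[0,0,0.21],[0,0,0.21],[0,0,0.21],[0,0,0.21]], hand=[1,1,1,1])

```text
time_s: 3.87
ee_pos: [448.1, 61.0, 214.1]
ee_rot: [179.8, -0.1, 111.4]
force: [-0.4, -0.4, 0.1]
gripper_width: 91.5
gripper_force: 0.0
```

Call:
apply_moves(delta_pos=[[0.4,0.99,0],[0.4,0.99,0],[0.4,0.99,0],[0.4,0.99,0]], rot=[[0,0,0.21],[0,0,0.21],[0,0,0.21],[0,0,0.21]], hand=[1,1,1,1])

```text
time_s: 4.2
ee_pos: [496.3, 179.8, 213.7]
ee_rot: [179.8, -0.0, 129.4]
force: [1.6, -0.0, 0.6]
gripper_width: 91.8
gripper_force: 0.0
```

Call:
apply_moves(delta_pos=[[0.4,0.99,0],[0.4,0.99,0],[0.4,0.99,0],[0.4,0.99,0]], rot=[[0,0,0.21],[0,0,0.21],[0,0,0.21],[0,0,0.21]], hand=[1,1,1,1])

```text
time_s: 4.53
ee_pos: [544.1, 298.6, 212.9]
ee_rot: [179.8, 0.0, 147.4]
force: [0.8, 0.9, -0.6]
gripper_width: 91.0
gripper_force: 0.0
```

Call:
apply_moves(delta_pos=[[0,0,-0.4],[0,0,-0.8],[0,0,-0.8],[0,0,-0.8],[0,0,-0.8]], rot=[[0,0,0.027],[0,0,0.027],[0,0,0.027],[0,0,0.027],[0,0,0.027]], hand=[1,1,1,1,1])

```text
time_s: 4.95
ee_pos: [541.7, 292.9, 117.7]
ee_rot: [-179.9, -0.0, 149.4]
force: [0.8, 0.3, 0.2]
gripper_width: 91.3
gripper_force: 0.0
```

Call:
apply_moves(delta_pos=[[0.03,0,-0.3],[0.03,0,-0.55],[0.03,0,-0.55],[0.03,0,-0.55],[0.03,0,-0.55],[0.03,0,-0.55],[0.03,0,-0.55],[0.03,0,-0.55],[0.03,0,-0.55],[0.03,0,-0.55]], rot=[[0,0,0],[0,0,0],[0,0,0],[0,0,0],[0,0,0],[0,0,0],[0,0,0],[0,0,0],[0,0,0],[0,0,0]], hand=[1,1,1,1,0,0,0,0,0,0], newtons=40)

```text
time_s: 5.78
ee_pos: [544.9, 294.6, 52.5]
ee_rot: [180.0, 0.0, 149.6]
force: [-0.7, 0.6, 0.7]
gripper_width: 54.0
gripper_force: 0.0
```

Call:
apply_moves(delta_pos=[[0,0,0],[0,0,0],[0,0,0],[0,0,0],[0,0,0],[0,0,0]], rot=[[0,0,0],[0,0,0],[0,0,0],[0,0,0],[0,0,0],[0,0,0]], hand=[0,0,0,0,0,0])

```text
time_s: 6.28
ee_pos: [544.6, 294.3, 51.9]
ee_rot: [-180.0, -0.0, 149.6]
force: [-0.5, -1.9, -0.2]
gripper_width: 14.2
gripper_force: 0.4
```

Call:
apply_moves(delta_pos=[[0,0,0],[0,0,0],[0,0,0],[0,0,0],[0,0,0.1],[0,0,0.25],[0,0,0.4],[0,0,0.5],[0,0,0.5],[0,0,0.5]], rot=[[0,0,0],[0,0,0],[0,0,0],[0,0,0],[0,0,0],[0,0,0],[0,0,0],[0,0,0],[0,0,0],[0,0,0]], hand=[0,0,0,0,0,0,0,0,0,0])

```text
time_s: 7.12
ee_pos: [544.9, 294.6, 112.1]
ee_rot: [179.9, 0.0, 149.6]
force: [0.6, -0.0, -2.0]
gripper_width: 12.1
gripper_force: 40.0
```

Call:
apply_moves(delta_pos=[[-0.05,-0.08,0],[-0.15,-0.23,0],[-0.27,-0.42,0],[-0.4,-0.62,0],[-0.5,-0.77,0],[-0.54,-0.83,0]], rot=[[0,0,0],[0,0,0],[0,0,0],[0,0,0],[0,0,0],[0,0,0]], hand=[0,0,0,0,0,0])

```text
time_s: 7.62
ee_pos: [476.0, 191.6, 110.4]
ee_rot: [-179.7, -0.2, 149.5]
force: [-1.2, 0.1, -1.4]
gripper_width: 12.0
gripper_force: 40.0
```

Call:
apply_moves(delta_pos=[[-0.05,-0.08,0],[-0.15,-0.23,0],[-0.27,-0.42,0],[-0.4,-0.62,0],[-0.5,-0.77,0],[-0.54,-0.84,0],[-0.54,-0.84,0],[-0.54,-0.84,0],[-0.54,-0.84,0],[-0.54,-0.84,0]], rot=[[0,0,-0.02],[0,0,-0.06],[0,0,-0.12],[0,0,-0.18],[0,0,-0.24],[0,0,-0.3],[0,0,-0.36],[0,0,-0.42],[0,0,-0.48],[0,0,-0.54]], hand=[0,0,0,0,0,0,0,0,0,0])

```text
time_s: 8.45
ee_pos: [415.2, 94.0, 111.7]
ee_rot: [180.0, -0.0, 102.8]
force: [0.8, 0.1, -1.5]
gripper_width: 11.7
gripper_force: 40.0
```

Call:
apply_moves(delta_pos=[[0,0,0],[0,0,0],[0,0,0],[0,0,0],[0,0,0],[0,0,0],[0,0,0],[0,0,0],[0,0,0],[0,0,0]], rot=[[0,0,-0.06],[0,0,-0.12],[0,0,-0.18],[0,0,-0.24],[0,0,-0.3],[0,0,-0.36],[0,0,-0.42],[0,0,-0.48],[0,0,-0.54],[0,0,-0.6]], hand=[0,0,0,0,0,0,0,0,0,0])

```text
time_s: 9.28
ee_pos: [415.2, 94.1, 111.6]
ee_rot: [-180.0, 0.0, 51.3]
force: [0.1, -0.6, -1.3]
gripper_width: 12.1
gripper_force: 40.0
```

Call:
apply_moves(delta_pos=[[0,0,0],[0,0,0],[0,0,0],[0,0,0],[0,0,0],[0,0,0],[0,0,0],[0,0,0],[0,0,0],[0,0,0]], rot=[[0,0,-0.06],[0,0,-0.12],[0,0,-0.18],[0,0,-0.24],[0,0,-0.3],[0,0,-0.36],[0,0,-0.41],[0,0,-0.44],[0,0,-0.45],[0,0,-0.45]], hand=[0,0,0,0,0,0,0,0,0,0])

```text
time_s: 10.12
ee_pos: [415.1, 94.1, 111.7]
ee_rot: [-180.0, 0.0, 12.9]
force: [-0.7, -0.4, -0.9]
gripper_width: 11.8
gripper_force: 40.0
```

Call:
apply_moves(delta_pos=[[0,0,0],[0,0,0]], rot=[[0,0,0],[0,0,0]], hand=[0,0])

```text
time_s: 10.28
ee_pos: [415.2, 94.1, 111.9]
ee_rot: [180.0, 0.0, 12.9]
force: [-0.3, 0.1, -1.7]
gripper_width: 11.7
gripper_force: 40.0
```

Call:
apply_moves(delta_pos=[[0,0.006,-0.1],[0,0.006,-0.25],[0,0.006,-0.38],[0,0.006,-0.45],[0,0.006,-0.48],[0,0.006,-0.5],[0,0.006,-0.5]], rot=[[0,0,-0.004],[0,0,-0.004],[0,0,-0.004],[0,0,-0.004],[0,0,-0.004],[0,0,-0.004],[0,0,-0.004]], hand=[0,0,0,0,0,0,0])

```text
time_s: 10.87
ee_pos: [415.6, 94.8, 52.3]
ee_rot: [180.0, -0.0, 12.6]
force: [0.4, -0.5, -1.3]
gripper_width: 11.9
gripper_force: 40.0
```

```bash
python3 - <<'E'
from ov import *
s=env.state(); print(s["ee_pos"],s["ee_rot"],s["force"],s["gripper_width"])
T=viewer.grab_frame("top");S=viewer.grab_frame("scene")
g=place(np.array([[44,0,0]]),s["ee_pos"][0],s["ee_pos"][1],12.5)[0]
sheet([(FEED,(567.1,128.6,12.55),0),(DRAWER,(g[0],g[1],12.5),0)],"pics/ov2.png",T,S,[(225,185,100,75),(225,240,100,75)],[(310,210,133,100),(290,170,133,100)])
E
```

```text
[415.60188659  94.82998579  52.28472064] [ 1.79996092e+02 -4.17179718e-02  1.25663231e+01] [ 0.35796493 -0.49593439 -1.32424439] 11.92614350460722
```

View pics/ov2.png

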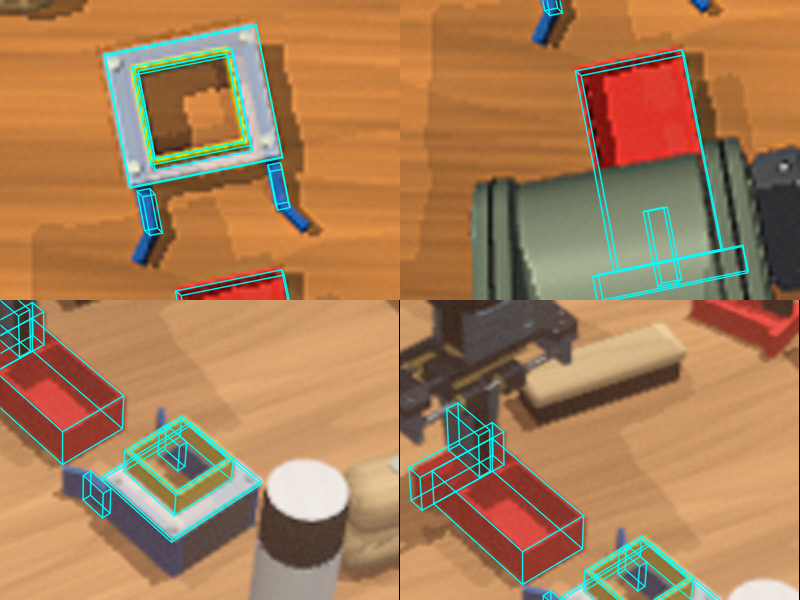

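Call:
apply_moves(delta_pos=[[0.05,0.011,-0.003],[0.15,0.033,-0.003],[0.27,0.06,-0.003],[0.39,0.087,-0.003],[0.5,0.111,-0.003],[0.6,0.133,-0.003],[0.7,0.156,-0.003],[0.8,0.178,-0.003],[0.88,0.196,-0.003],[0.9,0.2,-0.003]], rot=[[0,0,0],[0,0,0],[0,0,0],[0,0,0],[0,0,0],[0,0,0],[0,0,0],[0,0,0],[0,0,0],[0,0,0]], hand=[0,0,0,0,0,0,0,0,0,0])

```text
time_s: 11.8
ee_pos: [525.6, 119.2, 51.9]
ee_rot: [180.0, -0.2, 12.6]
force: [0.1, 0.3, -2.1]
gripper_width: 11.8
gripper_force: 40.0
```

Call:
apply_moves(delta_pos=[[0.04,0.009,0],[0.08,0.018,0],[0.12,0.027,0],[0.15,0.033,0],[0.18,0.04,0],[0.2,0.044,0],[0.22,0.049,0],[0.22,0.049,0]], rot=[[0,0,0],[0,0,0],[0,0,0],[0,0,0],[0,0,0],[0,0,0],[0,0,0],[0,0,0]], hand=[0,0,0,0,0,0,0,0])

```text
time_s: 12.47
ee_pos: [550.1, 124.7, 51.8]
ee_rot: [180.0, -0.0, 12.6]
force: [-1.1, -0.1, 3.6]
gripper_width: 11.7
gripper_force: 40.0
```

Call:
apply_moves(delta_pos=[[0.01,0.002,0],[0.02,0.004,0],[0.03,0.006,0],[0.03,0.006,0]], rot=[[0,0,0],[0,0,0],[0,0,0],[0,0,0]], hand=[0,0,0,0])

```text
time_s: 12.8
ee_pos: [552.0, 125.1, 51.9]
ee_rot: [180.0, 0.1, 12.6]
force: [-6.4, -1.5, 7.4]
gripper_width: 11.8
gripper_force: 40.0
```

Call:
apply_moves(delta_pos=[[0.01,0.002,0],[0.02,0.004,0],[0.02,0.004,0]], rot=[[0,0,0],[0,0,0],[0,0,0]], hand=[0,0,0])

```text
time_s: 13.05
ee_pos: [552.0, 125.0, 51.8]
ee_rot: [180.0, 0.4, 12.6]
force: [-11.4, -3.6, 11.0]
gripper_width: 11.5
gripper_force: 40.0
```

Call:
apply_moves(delta_pos=[[-0.01,0,0],[-0.01,0,0],[-0.01,0,0],[-0.01,0,0],[-0.01,0,0],[-0.01,0,0],[-0.01,0,0.2],[-0.01,0,0.5],[-0.01,0,0.8],[-0.01,0,1]], rot=[[0,0,0],[0,0,0],[0,0,0],[0,0,0],[0,0,0],[0,0,0],[0,0,0],[0,0,0],[0,0,0],[0,0,0]], hand=[1,1,1,1,1,1,1,1,1,1])

```text
time_s: 13.88
ee_pos: [555.6, 126.1, 174.9]
ee_rot: [180.0, -0.2, 12.6]
force: [0.5, -0.8, 0.2]
gripper_width: 75.6
gripper_force: 0.0
```

Call:
apply_moves(delta_pos=[[0,-0.3,0.3],[0,-0.6,0.5],[0,-0.9,0.5],[0,-1,0.5]], rot=[[0,0,0.08],[0,0,0.16],[0,0,0.24],[0,0,0.32]], hand=[1,1,1,1])

```text
time_s: 14.22
ee_pos: [555.6, 2.4, 234.4]
ee_rot: [179.7, -0.2, 40.2]
force: [-0.2, 0.1, -1.2]
gripper_width: 91.1
gripper_force: 0.0
```

Call:
apply_moves(delta_pos=[[0,-0.3,0],[0,-0.6,0],[0,-0.9,0],[0,-1,0],[0,-1,0],[0,-1,0],[0,-1,0]], rot=[[0,0,0.08],[0,0,0.16],[0,0,0.24],[0,0,0.32],[0,0,0.4],[0,0,0.48],[0,0,0.56]], hand=[1,1,1,1,1,1,1])

```text
time_s: 14.8
ee_pos: [554.4, -114.8, 231.4]
ee_rot: [180.0, -0.0, 88.4]
force: [-0.6, 0.4, 0.3]
gripper_width: 91.3
gripper_force: 0.0
```

```bash
python3 - <<'E'
from ov import *
T=viewer.grab_frame("top");S=viewer.grab_frame("scene")
h=place(np.array([[30,0,0]]),567.1,128.6,12.55)[0]
s=env.state(); print(s["ee_pos"],s["ee_rot"],s["qpos"].round(1))
sheet([(DRAWER,(h[0],h[1],12.55),0),(CHUTE,(532.2,-296.2,98.86),3)],"pics/ov3.png",T,S,[(225,185,100,75),(400,230,100,75)],[(310,210,133,100),(125,280,110,82)])
E
```

```text
[ 554.35454201 -114.41522404  231.47335175] [ 1.79997740e+02 -1.58538118e-03  8.80556505e+01] [-12.8  16.9  89.1   0.   74.  -10.9]
```

View pics/ov3.png

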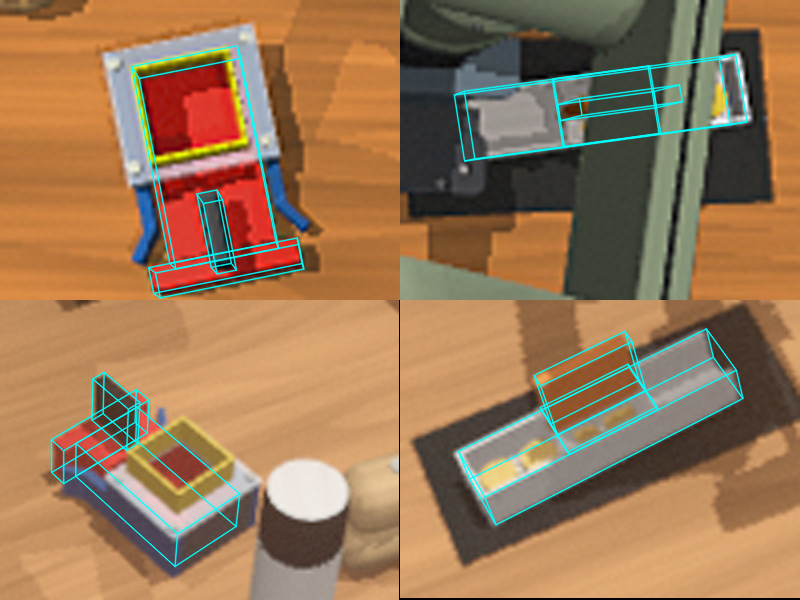

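The drawer is fully home (it fits the predicted outline) and shows red through the collar. Before lifting the chute I'll rehearse the tilt empty, high above the feeder.

Call:
apply_moves(delta_pos=[[0.2,0.3,0.15],[0.3,0.65,0.15],[0.3,0.97,0.15],[0.3,0.97,0.15]], rot=[[0,0,0.08],[0,0,0.168],[0,0,0.168],[0,0,0.168]], hand=[1,1,1,1])

```text
time_s: 15.23
ee_pos: [591.0, 8.4, 249.6]
ee_rot: [179.9, -0.2, 102.7]
force: [0.6, 0.1, -0.4]
gripper_width: 91.3
gripper_force: 0.0
```

Call:
apply_moves(delta_pos=[[0.2,0.3,0.15],[0.36,0.65,0.15],[0.36,0.97,0.15],[0.36,0.97,0.15],[0.36,0.97,0.15],[0.36,0.97,0.15],[0.36,0.97,0.15],[0.36,0.97,0.15],[0.36,0.97,0.15],[0.36,0.97,0.15]], rot=[[-0.07,-0.015,0],[-0.14,-0.03,0],[-0.21,-0.046,0],[-0.28,-0.061,0],[-0.35,-0.077,0],[-0.42,-0.093,0],[-0.49,-0.108,0],[-0.56,-0.124,0],[-0.63,-0.139,0],[-0.66,-0.146,0]], hand=[1,1,1,1,1,1,1,1,1,1])

```text
time_s: 16.07
ee_pos: [632.9, 120.3, 265.0]
ee_rot: [-179.7, 58.4, 102.8]
force: [-1.2, 0.3, 0.1]
gripper_width: 91.5
gripper_force: 0.0
```

```bash
python3 - <<'E'
from ov import *
from scipy.spatial.transform import Rotation as R
s=env.state(); print(s["time_s"],s["ee_pos"],s["ee_rot"],s["qpos"].round(1)); print(R.from_euler("xyz",s["ee_rot"],degrees=True).as_matrix().round(2))
S=viewer.grab_frame("scene");cv2.imwrite("pics/tilt.png",S["pixels"][:,:,::-1])
E
```

```text
16.0667 [632.87203373 120.25800789 264.9935224 ] [-179.71500681   58.35379989  102.82394738] [ 34.   33.4  80.6 -52.6  94.1  31.4]
[[-0.12  0.98  0.18]
 [ 0.51  0.22 -0.83]
 [-0.85 -0.   -0.52]]
```

View pics/tilt.png

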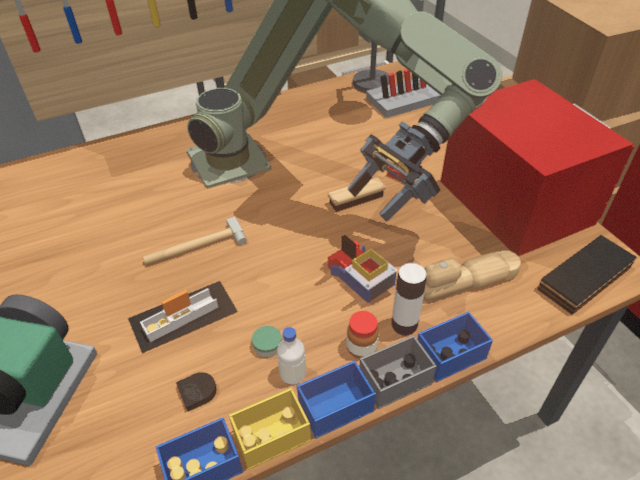

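The rehearsal picture shows the empty gripper tilted 58° above the feeder (collar near (370,265)). It is clear of the can (410,300) and the cabinet, and the joints are well within range. Now back to the chute.

Call:
apply_moves(delta_pos=[[-0.05,-0.2,0],[-0.1,-0.4,0],[-0.15,-0.6,0],[-0.2,-0.87,0],[-0.21,-0.87,0],[-0.21,-0.87,0],[-0.21,-0.87,0],[-0.21,-0.87,0],[-0.21,-0.87,0],[-0.21,-0.87,0]], rot=[[0.07,0.015,0],[0.14,0.03,0],[0.21,0.046,0],[0.28,0.061,0],[0.35,0.077,0],[0.42,0.093,0],[0.49,0.108,0],[0.56,0.124,0],[0.63,0.139,0],[0.66,0.146,0]], hand=[1,1,1,1,1,1,1,1,1,1])

```text
time_s: 16.95
ee_pos: [609.2, 11.7, 269.6]
ee_rot: [179.7, -0.2, 102.2]
force: [-0.1, -0.9, -0.9]
gripper_width: 91.3
gripper_force: 0.0
```

Call:
apply_moves(delta_pos=[[-0.08,-0.3,-0.1],[-0.16,-0.6,-0.15],[-0.21,-0.87,-0.15]], rot=[[0,0,0],[0,0,0],[0,0,0]], hand=[1,1,1])

```text
time_s: 17.2
ee_pos: [581.6, -92.3, 248.9]
ee_rot: [-179.9, -0.0, 102.4]
force: [-0.1, 0.5, -0.3]
gripper_width: 91.3
gripper_force: 0.0
```

Call:
apply_moves(delta_pos=[[-0.08,-0.3,-0.1],[-0.16,-0.6,-0.15],[-0.21,-0.87,-0.15]], rot=[[0,0,0],[0,0,0],[0,0,0]], hand=[1,1,1])

```text
time_s: 17.45
ee_pos: [556.1, -196.8, 231.0]
ee_rot: [-179.9, -0.0, 102.3]
force: [-0.0, -0.2, -0.3]
gripper_width: 91.1
gripper_force: 0.0
```

Call:
apply_moves(delta_pos=[[-0.08,-0.3,-0.1],[-0.16,-0.6,-0.15],[-0.21,-0.87,-0.15],[-0.21,-0.87,-0.15],[-0.21,-0.87,-0.15],[-0.21,-0.87,-0.15]], rot=[[0,0,-0.045],[0,0,-0.045],[0,0,-0.045],[0,0,-0.045],[0,0,-0.045],[0,0,-0.045]], hand=[1,1,1,1,1,1])

```text
time_s: 17.95
ee_pos: [532.8, -298.9, 214.1]
ee_rot: [179.9, -0.0, 98.6]
force: [0.6, -0.1, 0.2]
gripper_width: 90.9
gripper_force: 0.0
```

Call:
apply_moves(delta_pos=[[-0.005,0.02,-0.25],[-0.005,0.02,-0.55],[-0.005,0.02,-0.8],[-0.005,0.02,-0.8],[-0.005,0.02,-0.8]], rot=[[0,0,0.003],[0,0,0.003],[0,0,0.003],[0,0,0.003],[0,0,0.003]], hand=[1,1,1,1,1])

```text
time_s: 18.37
ee_pos: [532.0, -295.0, 117.1]
ee_rot: [-179.9, -0.1, 99.0]
force: [0.1, -0.0, 0.6]
gripper_width: 91.2
gripper_force: 0.0
```

Call:
apply_moves(delta_pos=[[0,0,-0.2],[0,0,-0.4],[0,0,-0.55],[0,0,-0.59],[0,0,-0.59],[0,0,-0.59]], rot=[[0,0,0],[0,0,0],[0,0,0],[0,0,0],[0,0,0],[0,0,0]], hand=[1,1,0.8,0.6,0.4,0.3])

```text
time_s: 18.87
ee_pos: [533.8, -297.1, 49.1]
ee_rot: [179.8, 0.1, 98.9]
force: [0.7, 0.0, 0.6]
gripper_width: 67.2
gripper_force: 0.0
```

Call:
apply_moves(delta_pos=[[0,0,0],[0,0,0],[0,0,0],[0,0,0],[0,0,0],[0,0,0],[0,0,0],[0,0,0],[0,0,0],[0,0,0]], rot=[[0,0,0],[0,0,0],[0,0,0],[0,0,0],[0,0,0],[0,0,0],[0,0,0],[0,0,0],[0,0,0],[0,0,0]], hand=[0,0,0,0,0,0,0,0,0,0], newtons=45)

```text
time_s: 19.7
ee_pos: [531.7, -296.4, 46.5]
ee_rot: [-180.0, -0.0, 98.9]
force: [-0.2, 0.6, -0.6]
gripper_width: 9.9
gripper_force: 45.0
```

Call:
apply_moves(delta_pos=[[0,0,0.04],[0,0,0.12],[0,0,0.25],[0,0,0.42],[0,0,0.58],[0,0,0.75],[0,0,0.88],[0,0,0.96],[0,0,1],[0,0,1]], rot=[[0,0,0],[0,0,0],[0,0,0],[0,0,0],[0,0,0],[0,0,0],[0,0,0],[0,0,0],[0,0,0],[0,0,0]], hand=[0,0,0,0,0,0,0,0,0,0])

```text
time_s: 20.53
ee_pos: [532.5, -296.7, 167.9]
ee_rot: [179.9, 0.1, 98.9]
force: [-0.1, -0.2, -3.5]
gripper_width: 9.4
gripper_force: 45.0
```

Call:
apply_moves(delta_pos=[[0.01,0.03,0.03],[0.025,0.1,0.1],[0.05,0.2,0.18],[0.08,0.32,0.27],[0.11,0.47,0.35],[0.15,0.62,0.4],[0.19,0.78,0.4],[0.23,0.95,0.4]], rot=[[0,0,0],[0,0,0],[0,0,0],[0,0,0],[0,0,0],[0,0,0],[0,0,0],[0,0,0]], hand=[0,0,0,0,0,0,0,0])

```text
time_s: 21.2
ee_pos: [560.6, -180.4, 216.5]
ee_rot: [179.9, 0.0, 99.0]
force: [-0.5, -0.2, -3.9]
gripper_width: 10.1
gripper_force: 45.0
```

Call:
apply_moves(delta_pos=[[0.04,0.167,0],[0.08,0.333,0],[0.12,0.5,0],[0.16,0.667,0],[0.2,0.833,0],[0.25,1,0]], rot=[[0,0,0],[0,0,0],[0,0,0],[0,0,0],[0,0,0],[0,0,0]], hand=[0,0,0,0,0,0])

```text
time_s: 21.7
ee_pos: [589.8, -59.8, 215.9]
ee_rot: [179.9, -0.0, 99.0]
force: [-0.4, -0.5, -3.4]
gripper_width: 9.7
gripper_force: 45.0
```

Call:
apply_moves(delta_pos=[[0.04,0.167,0],[0.08,0.333,0],[0.12,0.5,0],[0.16,0.667,0],[0.2,0.833,0],[0.25,1,0]], rot=[[0,0,0],[0,0,0],[0,0,0],[0,0,0],[0,0,0],[0,0,0]], hand=[0,0,0,0,0,0])

```text
time_s: 22.2
ee_pos: [619.4, 60.2, 215.9]
ee_rot: [180.0, -0.0, 99.0]
force: [-0.3, -0.8, -3.5]
gripper_width: 10.0
gripper_force: 45.0
```

Call:
apply_moves(delta_pos=[[0.035,0.15,0],[0.065,0.28,0],[0.09,0.38,0],[0.105,0.45,0],[0.113,0.49,0],[0.115,0.5,0],[0.115,0.5,0],[0.115,0.5,0]], rot=[[0,0,0.005],[0,0,0.012],[0,0,0.02],[0,0,0.03],[0,0,0.038],[0,0,0.0425],[0,0,0.0425],[0,0,0.0425]], hand=[0,0,0,0,0,0,0,0])

```text
time_s: 22.87
ee_pos: [633.4, 116.6, 214.8]
ee_rot: [-180.0, 0.0, 102.5]
force: [0.1, 0.4, -3.7]
gripper_width: 10.0
gripper_force: 45.0
```

```bash
python3 - <<'E'
from ov import *
s=env.state(); print(s["time_s"],s["ee_pos"],s["ee_rot"],s["force"],s["gripper_width"])
T=viewer.grab_frame("top");S=viewer.grab_frame("scene")
p=s["ee_pos"]; sheet([(CHUTE,(p[0],p[1],s["ee_rot"][2]),p[2]-43.5)],"pics/held.png",T,S,[(200,165,133,100),(225,185,100,75)],[(300,140,160,120),(320,160,100,75)])
E
```

```text
22.8667 [633.40231262 116.63547945 214.82174825] [-1.79981869e+02  2.73093462e-02  1.02538327e+02] [ 0.09205713  0.4124867  -3.72803417] 10.029027711354223
```

View pics/held.png

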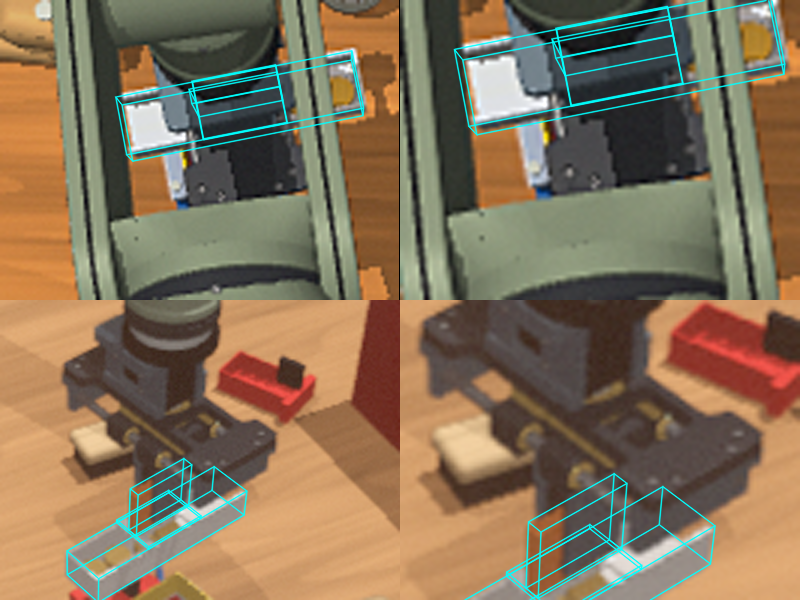

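```bash
cat > dump.py <<'E'
import numpy as np
C=np.array([627.6,142.1]);H=np.array([-.2173,.9761])
def tcp(t,mh,mz):
    a=np.radians(t); h=mh-85*np.cos(a)+40.5*np.sin(a)
    return np.r_[C+H*h,mz+85*np.sin(a)+40.5*np.cos(a)]
def table(rows,p0,t0):
    d=[];r=[]
    for t,mh,mz in rows:
        d.append(((tcp(t,mh,mz)-p0)/120).round(3).tolist()); u=np.radians(t-t0)/1.5
        r.append([round(-.976*u,3),round(-.217*u,3),0])
    print(d);print(r); print(tcp(*rows[-1]))
E
python3 - <<'E'
from dump import *
p0=np.array([633.4,116.6,214.8])
s=[.04,.13,.27,.42,.58,.73,.86,.95,1,1]
table([(22*k,58.8-70.8*k,174.3-90*k) for k in s],p0,0)
p1=tcp(22,-12,84.3)
table([(t,-12,z) for t,z in ((25,84),(31,84),(37,84),(43,82),(49,79),(54,76),(58,74),(60,73),(60,73),(60,73))],p1,22)
E
```

```text
[[0.003, -0.019, -0.019], [0.012, -0.058, -0.063], [0.025, -0.118, -0.131], [0.039, -0.181, -0.206], [0.053, -0.245, -0.287], [0.066, -0.303, -0.365], [0.077, -0.352, -0.434], [0.085, -0.385, -0.482], [0.089, -0.403, -0.509], [0.089, -0.403, -0.509]]
[[np.float64(-0.01), np.float64(-0.002), 0], [np.float64(-0.032), np.float64(-0.007), 0], [np.float64(-0.067), np.float64(-0.015), 0], [np.float64(-0.105), np.float64(-0.023), 0], [np.float64(-0.145), np.float64(-0.032), 0], [np.float64(-0.182), np.float64(-0.041), 0], [np.float64(-0.215), np.float64(-0.048), 0], [np.float64(-0.237), np.float64(-0.053), 0], [np.float64(-0.25), np.float64(-0.056), 0], [np.float64(-0.25), np.float64(-0.056), 0]]
[644.03636787  68.26871294 153.69250655]
[[-0.007, 0.03, 0.024], [-0.021, 0.095, 0.073], [-0.036, 0.164, 0.115], [-0.053, 0.237, 0.132], [-0.07, 0.313, 0.134], [-0.084, 0.378, 0.124], [-0.096, 0.431, 0.115], [-0.102, 0.457, 0.11], [-0.102, 0.457, 0.11], [-0.102, 0.457, 0.11]]
[[np.float64(-0.034), np.float64(-0.008), 0], [np.float64(-0.102), np.float64(-0.023), 0], [np.float64(-0.17), np.float64(-0.038), 0], [np.float64(-0.238), np.float64(-0.053), 0], [np.float64(-0.307), np.float64(-0.068), 0], [np.float64(-0.363), np.float64(-0.081), 0], [np.float64(-0.409), np.float64(-0.091), 0], [np.float64(-0.432), np.float64(-0.096), 0], [np.float64(-0.432), np.float64(-0.096), 0], [np.float64(-0.432), np.float64(-0.096), 0]]
[631.82126353 123.13830956 166.86215932]
```

Call:
apply_moves(delta_pos=[[0.003,-0.02,-0.02],[0.012,-0.06,-0.06],[0.025,-0.12,-0.13],[0.04,-0.18,-0.205],[0.053,-0.245,-0.285],[0.066,-0.3,-0.365],[0.077,-0.35,-0.435],[0.085,-0.385,-0.48],[0.089,-0.403,-0.51],[0.089,-0.403,-0.51]], rot=[[-0.01,-0.002,0],[-0.032,-0.007,0],[-0.067,-0.015,0],[-0.105,-0.023,0],[-0.145,-0.032,0],[-0.182,-0.041,0],[-0.215,-0.048,0],[-0.237,-0.053,0],[-0.25,-0.056,0],[-0.25,-0.056,0]], hand=[0,0,0,0,0,0,0,0,0,0])

```text
time_s: 23.8
ee_pos: [643.4, 69.3, 152.1]
ee_rot: [-179.9, 22.0, 102.6]
force: [-0.9, 0.0, -4.0]
gripper_width: 9.7
gripper_force: 45.0
```

Call:
apply_moves(delta_pos=[[-0.007,0.03,0.03],[-0.021,0.095,0.08],[-0.036,0.164,0.12],[-0.053,0.237,0.14],[-0.07,0.313,0.14],[-0.084,0.378,0.13],[-0.096,0.431,0.12],[-0.102,0.457,0.11],[-0.102,0.457,0.11],[-0.102,0.457,0.11]], rot=[[-0.034,-0.008,0],[-0.102,-0.023,0],[-0.17,-0.038,0],[-0.238,-0.053,0],[-0.307,-0.068,0],[-0.363,-0.081,0],[-0.41,-0.091,0],[-0.432,-0.096,0],[-0.432,-0.096,0],[-0.432,-0.096,0]], hand=[0,0,0,0,0,0,0,0,0,0])

```text
time_s: 24.63
ee_pos: [632.5, 123.9, 167.1]
ee_rot: [179.9, 60.0, 102.5]
force: [-0.2, 0.3, -2.8]
gripper_width: 9.6
gripper_force: 45.0
```

Call:
apply_moves(delta_pos=[[0,0,0],[0,0,0],[0,0,0],[0,0,0],[0,0,0],[0,0,0],[0,0,0],[0,0,0],[0,0,0],[0,0,0]], rot=[[0,0,0],[0,0,0],[0,0,0],[0,0,0],[0,0,0],[0,0,0],[0,0,0],[0,0,0],[0,0,0],[0,0,0]], hand=[0,0,0,0,0,0,0,0,0,0])

```text
time_s: 25.47
ee_pos: [632.0, 123.9, 166.7]
ee_rot: [-180.0, 60.1, 102.6]
force: [-0.4, 0.3, -2.1]
gripper_width: 9.8
gripper_force: 45.0
```

```bash
python3 - <<'E'
from ov import *
s=env.state(); print(s["time_s"],s["ee_pos"],s["ee_rot"],s["force"],s["gripper_width"])
T=viewer.grab_frame("top");S=viewer.grab_frame("scene")
sheet([],"pics/dump.png",T,S,[(220,165,133,100),(225,185,100,75)],[(310,190,133,100),(335,230,80,60)])
E
```

```text
25.4667 [631.9769436  123.949334   166.73216439] [-179.95387131   60.05255381  102.63145861] [-0.41508905  0.27801309 -2.14016729] 9.779461537415141
```

View pics/dump.png

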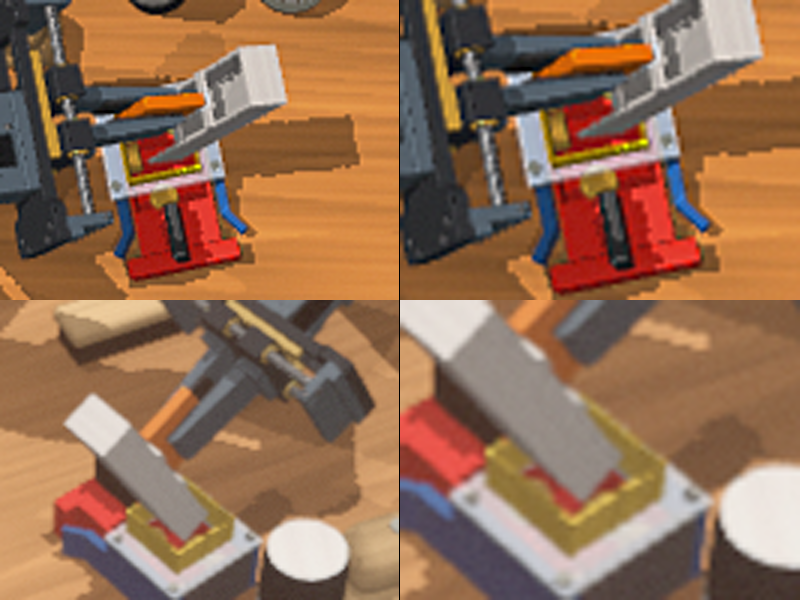

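The picture shows two brass studs lying in the drawer through and beside the collar (top crop at (135,150) and (165,185)). The measured weight fell by about 1.6 N, which matches four studs. Now I'll carry the chute back.

Call:
apply_moves(delta_pos=[[0,0,0.1],[0,0,0.3],[0,0,0.5],[0,0,0.7],[0,0,0.8],[0,0,0.8]], rot=[[0,0,0],[0,0,0],[0,0,0],[0,0,0],[0,0,0],[0,0,0]], hand=[0,0,0,0,0,0])

```text
time_s: 26.07
ee_pos: [632.7, 124.2, 266.7]
ee_rot: [179.2, 60.0, 101.9]
force: [0.1, 1.1, -1.4]
gripper_width: 9.8
gripper_force: 45.0
```

Call:
apply_moves(delta_pos=[[-0.02,-0.05,0],[-0.04,-0.13,0],[-0.06,-0.22,0],[-0.08,-0.31,0],[-0.1,-0.4,0],[-0.12,-0.49,0],[-0.14,-0.58,0],[-0.16,-0.66,0],[-0.18,-0.74,0],[-0.2,-0.8,0]], rot=[[0.068,0.015,0],[0.136,0.03,0],[0.204,0.045,0],[0.272,0.06,0],[0.34,0.076,0],[0.41,0.091,0],[0.48,0.106,0],[0.55,0.121,0],[0.62,0.137,0],[0.681,0.151,0]], hand=[0,0,0,0,0,0,0,0,0,0])

```text
time_s: 26.9
ee_pos: [607.1, 26.5, 262.5]
ee_rot: [-180.0, -0.1, 102.5]
force: [-0.0, -0.7, -2.5]
gripper_width: 10.1
gripper_force: 45.0
```

Call:
apply_moves(delta_pos=[[-0.04,-0.18,-0.04],[-0.09,-0.36,-0.08],[-0.13,-0.54,-0.12],[-0.17,-0.72,-0.16],[-0.22,-0.9,-0.2]], rot=[[0,0,0],[0,0,0],[0,0,0],[0,0,0],[0,0,0]], hand=[0,0,0,0,0])

```text
time_s: 27.32
ee_pos: [580.1, -81.4, 236.9]
ee_rot: [-179.8, 0.1, 102.5]
force: [-0.1, -0.1, -3.3]
gripper_width: 9.8
gripper_force: 45.0
```

Call:
apply_moves(delta_pos=[[-0.04,-0.18,-0.04],[-0.09,-0.36,-0.08],[-0.13,-0.54,-0.12],[-0.17,-0.72,-0.16],[-0.21,-0.9,-0.2]], rot=[[0,0,0],[0,0,0],[0,0,0],[0,0,0],[0,0,0]], hand=[0,0,0,0,0])

```text
time_s: 27.73
ee_pos: [554.7, -189.0, 212.9]
ee_rot: [-179.8, 0.0, 102.6]
force: [-0.6, -0.3, -3.4]
gripper_width: 9.7
gripper_force: 45.0
```

Call:
apply_moves(delta_pos=[[-0.04,-0.18,-0.04],[-0.09,-0.36,-0.08],[-0.13,-0.54,-0.12],[-0.16,-0.7,-0.16],[-0.18,-0.82,-0.2],[-0.2,-0.88,-0.2],[-0.2,-0.9,-0.2],[-0.2,-0.9,-0.2],[-0.2,-0.9,-0.2]], rot=[[0,0,-0.01],[0,0,-0.02],[0,0,-0.03],[0,0,-0.04],[0,0,-0.0425],[0,0,-0.0425],[0,0,-0.0425],[0,0,-0.0425],[0,0,-0.0425]], hand=[0,0,0,0,0,0,0,0,0])

```text
time_s: 28.48
ee_pos: [532.6, -295.3, 191.0]
ee_rot: [179.9, 0.1, 98.9]
force: [0.0, -0.2, -1.4]
gripper_width: 9.8
gripper_force: 45.0
```

Call:
apply_moves(delta_pos=[[0,-0.01,-0.1],[0,-0.01,-0.3],[0,-0.01,-0.5],[0,-0.01,-0.7],[0,-0.01,-0.88],[0,-0.01,-1],[0,-0.01,-1],[0,-0.01,-1]], rot=[[0,0,0],[0,0,0],[0,0,0],[0,0,0],[0,0,0],[0,0,0],[0,0,0],[0,0,0]], hand=[0,0,0,0,0,0,0,0])

```text
time_s: 29.15
ee_pos: [532.6, -296.3, 70.8]
ee_rot: [180.0, 0.1, 99.0]
force: [0.1, -0.2, -0.7]
gripper_width: 9.6
gripper_force: 45.0
```

Call:
apply_moves(delta_pos=[[0,0,-0.05],[0,0,-0.1],[0,0,-0.15],[0,0,-0.18],[0,0,-0.195],[0,0,-0.2],[0,0,-0.2],[0,0,-0.2]], rot=[[0,0,0],[0,0,0],[0,0,0],[0,0,0],[0,0,0],[0,0,0],[0,0,0],[0,0,0]], hand=[0,0,0,0,0,0,0,0])

```text
time_s: 29.82
ee_pos: [532.5, -297.5, 47.0]
ee_rot: [179.9, 0.1, 98.9]
force: [-0.7, 0.2, -2.8]
gripper_width: 9.9
gripper_force: 45.0
```

Call:
apply_moves(delta_pos=[[0,0,-0.004],[0,0,-0.008],[0,0,-0.008]], rot=[[0,0,0],[0,0,0],[0,0,0]], hand=[0,0,0])

```text
time_s: 30.07
ee_pos: [532.7, -297.6, 46.5]
ee_rot: [179.9, 0.1, 98.9]
force: [-0.2, 0.3, 1.4]
gripper_width: 9.8
gripper_force: 45.0
```

Contact with the mat is confirmed, so I'll release and rise straight up.

Call:
apply_moves(delta_pos=[[0,0,0],[0,0,0],[0,0,0],[0,0,0],[0,0,0],[0,0,0],[0,0,0.1],[0,0,0.4],[0,0,0.7],[0,0,1]], rot=[[0,0,0],[0,0,0],[0,0,0],[0,0,0],[0,0,0],[0,0,0],[0,0,0],[0,0,0],[0,0,0],[0,0,0]], hand=[0.5,1,1,1,1,1,1,1,1,1])

```text
time_s: 30.9
ee_pos: [532.0, -297.0, 166.8]
ee_rot: [180.0, 0.1, 98.9]
force: [0.2, -0.7, -0.4]
gripper_width: 73.8
gripper_force: 0.0
```

Call:
apply_moves(delta_pos=[[-0.3,0,0.3],[-0.6,0,0.6],[-0.9,0,0.6],[-1,0,0.6],[-1,0,0.6],[-1,0,0.6]], rot=[[0,0,0],[0,0,0],[0,0,0],[0,0,0],[0,0,0],[0,0,0]], hand=[1,1,1,1,1,1])

```text
time_s: 31.4
ee_pos: [411.9, -297.4, 238.6]
ee_rot: [179.8, 0.2, 98.8]
force: [-0.1, 0.3, -0.4]
gripper_width: 91.4
gripper_force: 0.0
```

```bash
python3 - <<'E'
from ov import *
T=viewer.grab_frame("top");S=viewer.grab_frame("scene")
for f in (T,S): print([(np.round(d["position"]).tolist(),round(d["score"],2)) for d in spotter.landmark_of(f,"stud0_center")])
h=place(np.array([[30,0,0]]),567.1,128.6,12.55)[0]
sheet([(DRAWER[1:],(h[0],h[1],12.55),0)],"pics/end.png",T,S,[(225,185,100,75),(400,230,100,75)],[(325,220,107,80),(125,280,110,82)])
E
```

```text
[([281.0, 207.0], 0.44), ([223.0, 329.0], 0.37)]
[([354.0, 199.0], 0.61)]
```

View pics/end.png

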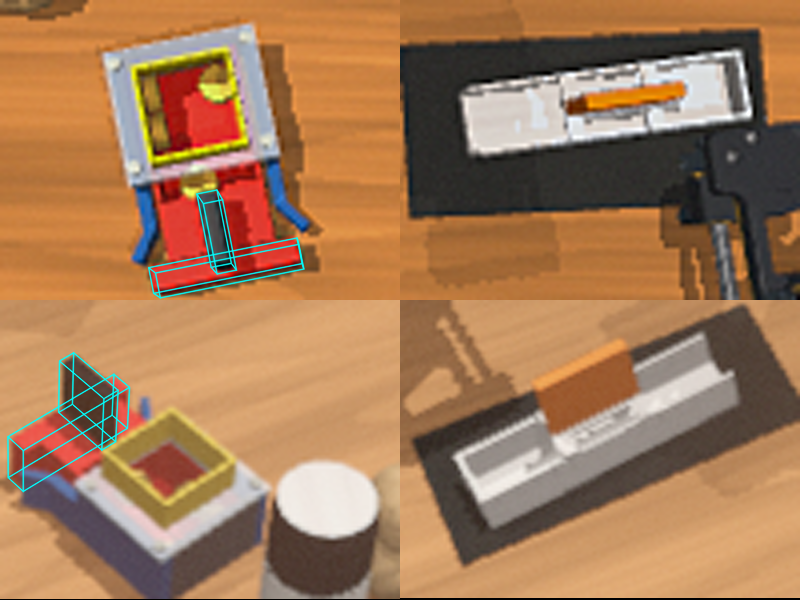

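The last picture shows all four studs in the drawer: (150,95), (158,130), (215,85) and (200,183) in the top-left crop. The chute is empty and flat on its mat, and the drawer is home.

```bash
python3 -c "
from workcell import env
print(env.job_done())"
```

```text
the job is handed in; nothing more can be done
None
```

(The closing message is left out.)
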